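# Bring the hand vacuum pump just past its hard point and shut the valve

### The arm

A 7-joint arm with a two-finger parallel gripper is mounted at the origin on a cart in front of the work surface, level with it; the furniture and walls round the work are solid. World frame = base frame: x ahead of the robot, y to its left, z up, the work surface at z = 0. Lengths are in m, angles in rad, forces in N, time in s.
With the tool pointing down it reaches from about 0.4 to 0.9 m from the base axis. Payload 5.5 kg.
Tool frame: the origin (TCP) lies on the centre line of the jaws, within the pads' length; the fingertips stand 17 mm ahead of it and the grasp point (between the pads) lies 2 mm behind it (r.tips_ahead is the z of the fingertips in the tool frame, in m); z points along the fingers, y is the line along which they close (so a half turn about z gives the same grasp; the last joint's range is limited). The gripper opens to 92 mm and grips with 3 to 60 N. Pads are 19 mm wide; open, the fingers measure 130 mm over their backs; the gripper's body (75 mm by 190 mm) begins 47 mm behind the grasp point.
Start: joints at [1.385, 0.501, -0.427, 1.55, 0.221, 1.138, -0.21], TCP at [0.282, -0.586, 0.244] pointing down, gripper open.
Joint ranges: [-2.88, 2.88], [-0.31, 2.03], [-1.54, 1.56], [0.2, 2.42], [-1.41, 4.55], [0.19, 2.02], [-2.57, 2.57]. Speed limits (rad/s): [2.57, 2.57, 3.14, 3.14, 3.14, 3.14, 3.14].

### API

Orientations are given as a unit quaternion [x, y, z, w].
In Python, from bench import get_state, snapshot, camera_model, r gives the robot as it stands.
- The arm moves only by the tool play_rows, never from a script. Its argument "commands" is a list of rows, each an object of numbers: "x", "y", "z": the shift along the tool's x, y, z in units of 40 mm (1.0 is 40 mm); "turn": the turn about the tool's z in degrees; "grip": the finger opening in mm, from 0 to 91.8. In form: [{"x": .., "y": .., "z": .., "turn": .., "grip": ..}, ...]. A call has 1 to 10 rows; each row is the pose to reach, as a shift and turn from the pose commanded when the call began, along the tool's axes at that moment; what a row does not reach only later rows make up. A row lasts 1/12 s, in which the tool goes at most 41.7 mm and 7.16 degrees, less where a joint would pass 70% of its speed; a pose out of reach is approached as far as the arm can. A call with a gripper value outside its range is refused whole. The fingers move at their own pace and stop on an object; "newtons" is the grip in N (left out, the last holds). Time passes only in rows, so rows that repeat a pose let the fingers close. It gives the time, the measured TCP pose, the force, the opening and the grip force at its end, in the units of the state.
- get_state(): the state, without advancing time (a new reading comes with each control period).
- snapshot(name): name is "scene" or "top"; returns the picture (480x640x3 uint8, red, green, blue); there is no depth.
- camera_model(name): a dict with "fx", "fy", "cx", "cy" (pixels), "dist_coeffs" ([k1, k2, p1, p2, k3] as OpenCV has them; the pictures are not rectified), "T" (4x4, takes a point from camera to world coordinates). Camera axes: x right, y up, looking along -z (the intrinsics and any distortion apply to the point x, -y, -z); pixel columns grow to the right and rows downward; lengths in m; the calibration is good to about 2 mm. A picture is of the moment at which its call begins. camera_model takes no time and is no camera call.
- r.hand_in(): hands the job in; it is judged then, once.
The state is a dict: "time": time; "joints": joint angles; "qd": joint speeds; "joint_efforts": joint torques, N m; "ee_pos": TCP position; "ee_rot": TCP orientation; "ft_force": force on the tool from outside, world axes, zero at the start; "wrist_torque": the same for the moment, N m; "width": opening from 0.0 (shut) to 1.0 (fully open); "gripper_force": force on a finger pad.
Only numpy, scipy, OpenCV 4.12 (cv2) and the standard library are available. Lean on these libraries where they do the work, as an engineer would, in place of code of your own. Each camera call takes 0.05 s, during which the arm holds its last target. There are 200 camera calls.

### The job

Turn the pump's flywheel clockwise (seen from above) by its crank knob until you feel the resistance swell, peak and give way; keep hold, for the wheel then wants to spring on, and bring it to rest just past that hard point, on the short stretch where it stays by itself. Then let go, swing the valve lever over to its other side to shut it, and leave the things on the worktop where they are.

Things in the scene. Friction and masses are not known exactly. Their poses are not given: they have to be found in the camera images.
- pump: Hand vacuum pump fixed on the worktop: grey base plate 12 mm thick (from -95 to 95 mm in the pump's x, -165 to 95 mm in its y), round aluminium housing 116 mm across, a horizontal steel flywheel on top and a valve block with a lever at the -y end. Origin: on the wheel's upright axis at worktop level; z is up.
- hub (a point): Centre of the flywheel on its upright axis, 84 mm above the worktop, at the top of the hub. The flywheel is a steel disc 170 mm across, between 62 and 80 mm above the worktop.
- knob_grip (a point): Middle of the crank knob: an upright black round knob 25 mm across that spins freely on its pin (so the hand need not turn with it). It stands on the flywheel 60 mm from the axis; it reaches from 84 to 127 mm above the worktop and this point lies 108 mm above it.
- wheel (a joint): Clockwise turn of the flywheel, rad. At 0 the knob lies on the pump's +x side of the axis. Starts at 0 to 1.0; end stops at -0.15 and 5.2; dry friction about 1.4 N at the knob. The hard point's top is hidden and differs each time: 1.0 to 3.4 rad clockwise of the start. Over the 0.6 rad before it the resistance swells to about 11 N, then fades to nothing at the top; let go there, it rolls back.
- valve (a joint): Turn of the valve lever, rad: it starts near 0 (open), leaning to the pump's -x side; 1.0 is fully over to the +x side (shut). It stays where it is left; about 1 N at the tip moves it.
- valve_tip (a point): Centre of the black ball, 26 mm across, on the end of the valve lever: a steel rod 10 mm thick and 80 mm long that swings in the pump's x-z plane about a pivot at pump x = 0, y = -125 mm, 34 mm above the worktop.
- lemon: A lemon, 78 x 55 x 56 mm, lying beside the pump. Origin at its underside. Leave it alone.
- coffee_jar: A glass jar with a metal lid, 64 mm across, 100 mm high, behind the pump. Origin at its underside. Leave it alone.
- salve_tin: A flat round tin, 69 mm across, 41 mm high, behind the pump. Origin at its underside. Leave it alone.
- works: Sprung works hidden inside the housing, turning with the wheel (origin on its axis, 37 mm above the worktop). Their spring load: 18 N on the easy stretch, 39 N at the top of the hard point. Past the top they drive the wheel on with up to 10 N at the knob; from 0.25 to 0.65 rad past the top is a level ledge, 30 N, where the wheel stays; then a steep step drops to 18 N.

How it is judged:
On the way, in this order (a step that is already met when the one before it is completed fails the run):
1. the wheel is brought to the hard point (spring load of the works over 37 N) (contact force between works and anything else above 37 N).
2. the wheel stands still on the ledge just past the hard point (spring load 26 to 34 N) (contact force between works and anything else between 26 and 34 N and velocity of joint wheel between -0.1 and 0.1 rad/s), for 0.3 s.
3. the valve lever is swung over (beyond 0.85 rad) (value of joint valve above 0.85 rad), for 0.2 s.
At the end, for the whole second after the job is handed in: The wheel rests by itself on the ledge just past its hard point (spring load of the works between 26 and 34 N, wheel slower than 0.1 rad/s), and the valve lever is over at its shut side (beyond 0.85 rad) (all of step 2 and value of joint valve above 0.85 rad); the robot touches nothing.
It fails at once if the wheel springs on or is spun (faster than 4 rad/s) (velocity of joint wheel above 4 rad/s or velocity of joint wheel below -4 rad/s).
It fails at once if the lemon, the jar or the tin is pushed more than 30 mm (distance of any of lemon, coffee_jar, salve_tin from where it was at the start of the episode above 0.03 m).
It also fails if it takes over 72 s, if anything falls off the work surface, if the arm or the gripper's body presses on something with over 40 N, if the wrist force passes 120 N, or if a joint passes its speed limit or range.

## Working session

There is one attempt and no reset: what is moved stays moved. The work goes in short steps, Python scripts to look and compute and a tool call to move; the robot and the scene stay as the last step left them, time stands still between calls to the robot, and variables do not carry over. Pictures are saved under pics/ and viewed, at most 10 in all, crops included, and the job is handed in when it is done.

Besides the shell and the picture viewer there is one more tool, called by a JSON object that holds its "api" and its "payload", one argument or row to a line. play_rows: Moves the arm, as the interface text tells. Its arguments: {"type":"object","properties":{"commands":{"type":"array","items":{"type":"object","properties":{"x":{"type":"number"},"y":{"type":"number"},"z":{"type":"number"},"turn":{"type":"number"},"grip":{"type":"number"}}}},"newtons":{"type":"number"}},"required":["commands"]}

```bash
mkdir -p pics
python3 - <<'E'
from bench import *
import cv2
for n in("scene","top"):
    cv2.imwrite(f"pics/{n}0.png",snapshot(n)[:,:,::-1])
    c=camera_model(n);print(n,{k:c[k] for k in c})
s=get_state();print(s)
E
```

```text
scene {'fx': 479.31830064165524, 'fy': 479.31830064165524, 'cx': 318.5621458350154, 'cy': 242.1838420040787, 'dist_coeffs': array([-0.07422072,  0.        ,  0.        ,  0.        ,  0.        ]), 'T': array([[ 0.71381769,  0.45348683, -0.53367968,  0.09305811],
       [-0.70014957,  0.47947102, -0.52905399, -0.29268623],
       [ 0.01596492,  0.75130369,  0.65976351,  0.73474929],
       [ 0.        ,  0.        ,  0.        ,  1.        ]])}
top {'fx': 464.82569210745356, 'fy': 464.82569210745356, 'cx': 329.984728544728, 'cy': 240.17212789113032, 'dist_coeffs': array([-0.01772172,  0.        ,  0.        ,  0.        ,  0.        ]), 'T': array([[ 0.01408212,  0.98307553, -0.18265869,  0.43677799],
       [-0.99981628,  0.01621973,  0.01021404,  0.20731627],
       [ 0.01300385,  0.1824813 ,  0.98312333,  1.10523102],
       [ 0.        ,  0.        ,  0.        ,  1.        ]])}
{'time': 0.1, 'joints': array([ 1.38521042,  0.50174117, -0.42677407,  1.55137033,  0.22079846,
        1.13836013, -0.21032365]), 'qd': array([-4.41078361e-05, -3.41419676e-03,  1.23275963e-03, -3.16897850e-03,
        3.45360018e-04,  2.23571676e-04, -1.76301359e-03]), 'joint_efforts': array([-1.15076458e-02, -5.67867529e+01, -5.83873004e+00, -2.79911757e+01,
       -6.91631064e-02,  2.41921598e-02,  6.19745219e-05]), 'ee_pos': array([ 0.28168298, -0.58508824,  0.24277688]), 'ee_rot': array([ 9.74928992e-01,  2.22514325e-01, -1.89605113e-04, -8.94148883e-04]), 'ft_force': array([1.03112791, 0.35973559, 0.93609292]), 'wrist_torque': array([-0.00338264,  0.04610094,  0.00862804]), 'gripper_force': 0.0, 'width': 1.0022970382065006}
```

View pics/scene0.png

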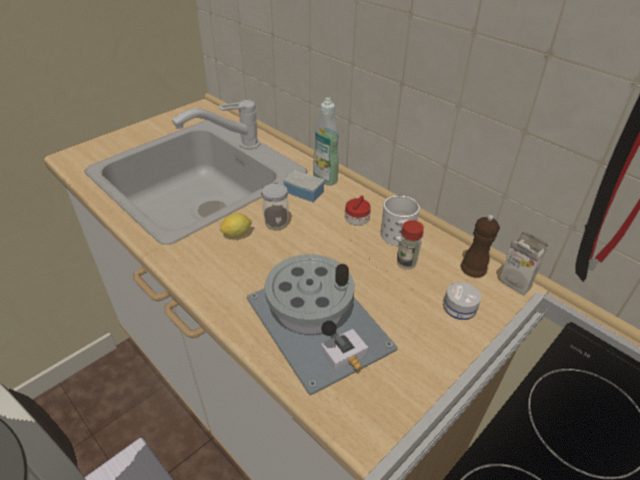

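View pics/top0.png

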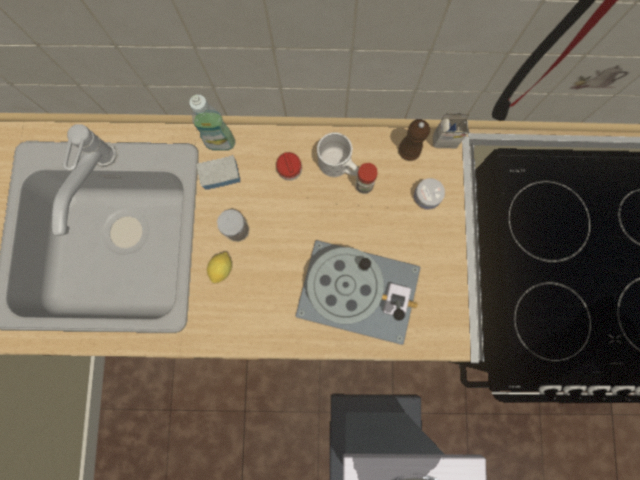

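The scene view shows the knob at about (342,272) and the valve ball at (330,328). In the top view the hub is at about (345,285), the knob top at (365,263), the ball at (399,313) and the plate corners at (317,242), (420,265), (405,341), (297,317).

```bash
cat > h.py <<'E'
from bench import *
import cv2, numpy as np
def ray(n,u,v):
    c=camera_model(n);K=np.array([[c['fx'],0,c['cx']],[0,c['fy'],c['cy']],[0,0,1]])
    p=cv2.undistortPoints(np.array([[[u,v]]],float),K,c['dist_coeffs'])[0,0]
    T=c['T'];return T[:3,3],T[:3,:3]@np.array([p[0],-p[1],-1])
def onz(n,u,v,z):
    o,d=ray(n,u,v);return o+d*(z-o[2])/d[2]
def two(a,b):
    o1,d1=ray("top",*a);o2,d2=ray("scene",*b)
    s=np.linalg.lstsq(np.c_[d1,-d2],o2-o1,rcond=None)[0]
    return (o1+s[0]*d1+o2+s[1]*d2)/2
E
python3 - <<'E'
from h import *
np.set_printoptions(precision=4,suppress=True)
im=cv2.imread("pics/top0.png");g=im.max(2)
n,l,st,ce=cv2.connectedComponentsWithStats((g<60).astype(np.uint8))
for i in range(1,n):
    x,y=ce[i]
    if 300<x<430 and 235<y<345 and st[i,4]>30: print(ce[i],st[i])
C=[onz("top",u,v,.012)for u,v in((317,242),(420,265),(405,341),(297,317))]
print(np.array(C))
yax=(C[0]-C[1]+C[3]-C[2])[:2];xax=(C[0]-C[3]+C[1]-C[2])[:2]
print(np.degrees(np.arctan2(yax[1],yax[0]))-90,np.degrees(np.arctan2(xax[1],xax[0])),np.linalg.norm(yax)/2,np.linalg.norm(xax)/2)
a=np.arctan2(yax[1],yax[0])-np.pi/2
R=np.array([[np.cos(a),-np.sin(a)],[np.sin(a),np.cos(a)]])
cen=np.mean(C,0)[:2];print("hub from plate",cen-R@[0,-.035],"hub img",onz("top",345,285,.084))
print("knob",onz("top",365,263,.127),two((365,263),(343,268)),"ball",two((399,314),(330,327)))
E
```

```text
[398.1042 314.1042] [395 310   8   9  48]
[[ 0.6349  0.2269  0.012 ]
 [ 0.5834 -0.0188  0.012 ]
 [ 0.4062  0.0196  0.012 ]
 [ 0.4573  0.2699  0.012 ]]
-11.69661021687979 -12.91346808508552 0.25331356196056154 0.18203167037631435
hub from plate [0.5276 0.1587] hub img [0.5269 0.1623 0.084 ]
knob [0.5705 0.1221 0.127 ] [0.5728 0.1203 0.118 ] ball [0.4657 0.047  0.1055]
```

```bash
cat >> h.py <<'E'
from scipy.spatial.transform import Rotation as Ro
def to(p):
    s=get_state();return np.round(Ro.from_quat(s['ee_rot']).inv().apply(np.array(p)-s['ee_pos'])/.04,2)
E
python3 -c "
from h import *
print(to([.571,.121,.2]))"
```

```text
[ 14.18 -12.76   1.09]
```

{"api": "play_rows", "payload": {
  "commands": [
    {"x": 14.18,"y": -12.76,"z": 1.0,"grip": 60},
    {"x": 14.18,"y": -12.76,"z": 1.0,"grip": 60},
    {"x": 14.18,"y": -12.76,"z": 1.0,"grip": 60},
    {"x": 14.18,"y": -12.76,"z": 1.0,"grip": 60},
    {"x": 14.18,"y": -12.76,"z": 1.0,"grip": 60},
    {"x": 14.18,"y": -12.76,"z": 1.0,"grip": 60},
    {"x": 14.18,"y": -12.76,"z": 1.0,"grip": 60},
    {"x": 14.18,"y": -12.76,"z": 1.0,"grip": 60},
    {"x": 14.18,"y": -12.76,"z": 1.0,"grip": 60},
    {"x": 14.18,"y": -12.76,"z": 1.0,"grip": 60}
  ],
  "newtons": 40
}}

```text
validation failed for argument at $.co...
```

```bash
python3 -c "
from h import *
print(to([.571,.121,.2]),get_state()['ee_pos'])"
```

```text
[ 14.18 -12.76   1.09] [ 0.28168298 -0.58508824  0.24277688]
```

{"api": "play_rows", "payload": {
  "commands": [
    {"x": 7.1,"y": -6.4,"z": 0.5,"grip": 60},
    {"x": 7.1,"y": -6.4,"z": 0.5,"grip": 60},
    {"x": 7.1,"y": -6.4,"z": 0.5,"grip": 60},
    {"x": 7.1,"y": -6.4,"z": 0.5,"grip": 60},
    {"x": 7.1,"y": -6.4,"z": 0.5,"grip": 60},
    {"x": 7.1,"y": -6.4,"z": 0.5,"grip": 60},
    {"x": 7.1,"y": -6.4,"z": 0.5,"grip": 60},
    {"x": 7.1,"y": -6.4,"z": 0.5,"grip": 60},
    {"x": 7.1,"y": -6.4,"z": 0.5,"grip": 60},
    {"x": 7.1,"y": -6.4,"z": 0.5,"grip": 60}
  ],
  "newtons": 40
}}

```text
validation failed for argument at $.co...
```

{"api": "play_rows", "payload": {
  "commands": [
    {"x": 0.7,"y": -0.6,"z": 0,"turn": 0,"grip": 60},
    {"x": 1.4,"y": -1.2,"z": 0,"turn": 0,"grip": 60},
    {"x": 2.1,"y": -1.8,"z": 0,"turn": 0,"grip": 60}
  ],
  "newtons": 40
}}

```text
time: 0.35
ee_pos: [0.3263, -0.4831, 0.2429]
ee_rot: [0.975, 0.222, 0.0, -0.001]
ft_force: [1.2, 0.7, -0.0]
width: 0.837
gripper_force: 0.0
```

{"api": "play_rows", "payload": {
  "commands": [
    {"x": 6.0,"y": -5.5,"z": 0.5,"turn": 0,"grip": 60},
    {"x": 6.0,"y": -5.5,"z": 0.5,"turn": 0,"grip": 60},
    {"x": 6.0,"y": -5.5,"z": 0.5,"turn": 0,"grip": 60},
    {"x": 6.0,"y": -5.5,"z": 0.5,"turn": 0,"grip": 60},
    {"x": 6.0,"y": -5.5,"z": 0.5,"turn": 0,"grip": 60},
    {"x": 6.0,"y": -5.5,"z": 0.5,"turn": 0,"grip": 60},
    {"x": 6.0,"y": -5.5,"z": 0.5,"turn": 0,"grip": 60},
    {"x": 6.0,"y": -5.5,"z": 0.5,"turn": 0,"grip": 60},
    {"x": 6.0,"y": -5.5,"z": 0.5,"turn": 0,"grip": 60}
  ]
}}

```text
time: 1.1
ee_pos: [0.4496, -0.1737, 0.2238]
ee_rot: [0.974, 0.228, 0.001, -0.001]
ft_force: [-0.1, -0.1, 0.0]
width: 0.651
gripper_force: 0.0
```

```bash
python3 -c "
from h import *
print(to([.571,.121,.2]),get_state()['ee_pos'])"
```

```text
[ 5.99 -5.25  0.62] [ 0.4496087  -0.17366787  0.22376766]
```

{"api": "play_rows", "payload": {
  "commands": [
    {"x": 6.0,"y": -5.25,"z": 0.6,"turn": 0,"grip": 60},
    {"x": 6.0,"y": -5.25,"z": 0.6,"turn": 0,"grip": 60},
    {"x": 6.0,"y": -5.25,"z": 0.6,"turn": 0,"grip": 60},
    {"x": 6.0,"y": -5.25,"z": 0.6,"turn": 0,"grip": 60},
    {"x": 6.0,"y": -5.25,"z": 0.6,"turn": 0,"grip": 60},
    {"x": 6.0,"y": -5.25,"z": 0.6,"turn": 0,"grip": 60},
    {"x": 6.0,"y": -5.25,"z": 0.6,"turn": 0,"grip": 60},
    {"x": 6.0,"y": -5.25,"z": 0.6,"turn": 0,"grip": 60},
    {"x": 6.0,"y": -5.25,"z": 0.6,"turn": 0,"grip": 60},
    {"x": 6.0,"y": -5.25,"z": 0.6,"turn": 0,"grip": 60}
  ]
}}

```text
time: 1.93
ee_pos: [0.572, 0.1137, 0.1991]
ee_rot: [0.974, 0.225, -0.001, -0.001]
ft_force: [0.5, -0.2, 0.4]
width: 0.654
gripper_force: 0.0
```

```bash
python3 -c "
from h import *
print(to([.571,.121,.108]),get_state()['ee_pos'])
cv2.imwrite('pics/s1.png',snapshot('scene')[150:400,180:460,::-1].repeat(2,0).repeat(2,1))"
```

```text
[ 0.06 -0.17  2.28] [0.57196317 0.11365904 0.19906539]
```

View pics/s1.png

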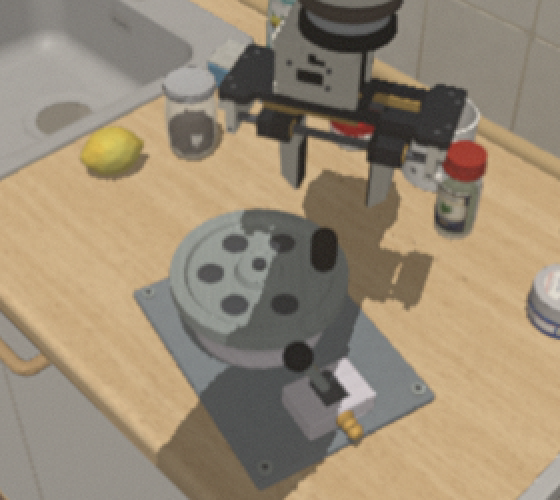

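The gripper hangs open above the knob (crop pixel ~(323,250)) and its fingers straddle it. I'll go down and close.

{"api": "play_rows", "payload": {
  "commands": [
    {"x": 0.06,"y": -0.17,"z": 0.6,"turn": 0,"grip": 60},
    {"x": 0.06,"y": -0.17,"z": 1.2,"turn": 0,"grip": 60},
    {"x": 0.06,"y": -0.17,"z": 1.8,"turn": 0,"grip": 60},
    {"x": 0.06,"y": -0.17,"z": 2.25,"turn": 0,"grip": 60},
    {"x": 0.06,"y": -0.17,"z": 2.25,"turn": 0,"grip": 60},
    {"x": 0.06,"y": -0.17,"z": 2.25,"turn": 0,"grip": 60}
  ]
}}

```text
time: 2.48
ee_pos: [0.5708, 0.1162, 0.1091]
ee_rot: [0.975, 0.221, -0.001, 0.0]
ft_force: [0.2, -0.2, 0.6]
width: 0.654
gripper_force: 0.0
```

{"api": "play_rows", "payload": {
  "commands": [
    {"x": 0,"y": 0,"z": 0,"turn": 0,"grip": 20},
    {"x": 0,"y": 0,"z": 0,"turn": 0,"grip": 20},
    {"x": 0,"y": 0,"z": 0,"turn": 0,"grip": 20},
    {"x": 0,"y": 0,"z": 0,"turn": 0,"grip": 20},
    {"x": 0,"y": 0,"z": 0,"turn": 0,"grip": 20},
    {"x": 0,"y": 0,"z": 0,"turn": 0,"grip": 20},
    {"x": 0,"y": 0,"z": 0,"turn": 0,"grip": 20},
    {"x": 0,"y": 0,"z": 0,"turn": 0,"grip": 20}
  ],
  "newtons": 40
}}

```text
time: 3.15
ee_pos: [0.5713, 0.1206, 0.1104]
ee_rot: [0.975, 0.223, 0.0, -0.001]
ft_force: [-3.7, 3.9, 6.3]
width: 0.258
gripper_force: 40.0
```

```bash
cat >> h.py <<'E'
A=np.radians(25.7);C=np.array([.527,.160])
def st():
    s=get_state();d=s['ee_pos'][:2]-C;f=np.arctan2(d[1],d[0]);F=s['ft_force'][:2]
    t=np.array([np.sin(f),-np.cos(f)])  # clockwise tangent
    print("th",round((np.radians(-41.65)-f)%(2*np.pi),3),"r",np.round(np.hypot(*d),4),"Ft",round(F@t,1),"Fr",round(F@d/np.hypot(*d),1),"z",round(s['ft_force'][2],1))
def arc(a,b,n,r=.06):
    P=lambda q:r/.04*np.array([np.cos(np.radians(-67.35)-q),-np.sin(np.radians(-67.35)-q)])
    for q in np.linspace(a,b,n+1)[1:]: print(round(q,2),np.round(P(q)-P(a),2))
E
python3 -c "
from h import *
st();arc(0,.4,8);arc(.4,.7,6);arc(.7,1.0,6)"
```

```text
th 0.001 r 0.0593 Ft -0.4 Fr -5.3 z 6.3
0.05 [-0.07  0.03]
0.1 [-0.14  0.05]
0.15 [-0.21  0.07]
0.2 [-0.29  0.09]
0.25 [-0.36  0.1 ]
0.3 [-0.43  0.11]
0.35 [-0.51  0.11]
0.4 [-0.58  0.12]
0.45 [-0.07 -0.  ]
0.5 [-0.15 -0.01]
0.55 [-0.22 -0.02]
0.6 [-0.3  -0.03]
0.65 [-0.37 -0.05]
0.7 [-0.44 -0.07]
0.75 [-0.07 -0.02]
0.8 [-0.14 -0.05]
0.85 [-0.21 -0.08]
0.9 [-0.28 -0.12]
0.95 [-0.34 -0.16]
1.0 [-0.4 -0.2]
```

{"api": "play_rows", "payload": {
  "commands": [
    {"x": -0.07,"y": 0.03,"z": 0,"turn": 0,"grip": 20},
    {"x": -0.14,"y": 0.05,"z": 0,"turn": 0,"grip": 20},
    {"x": -0.21,"y": 0.07,"z": 0,"turn": 0,"grip": 20},
    {"x": -0.29,"y": 0.09,"z": 0,"turn": 0,"grip": 20},
    {"x": -0.36,"y": 0.1,"z": 0,"turn": 0,"grip": 20},
    {"x": -0.43,"y": 0.11,"z": 0,"turn": 0,"grip": 20},
    {"x": -0.51,"y": 0.11,"z": 0,"turn": 0,"grip": 20},
    {"x": -0.58,"y": 0.12,"z": 0,"turn": 0,"grip": 20}
  ]
}}

```text
time: 3.82
ee_pos: [0.5528, 0.1079, 0.1104]
ee_rot: [0.975, 0.224, 0.001, -0.002]
ft_force: [-1.0, 9.9, 2.4]
width: 0.256
gripper_force: 40.0
```

```bash
python3 -c "
from h import *
st();[arc(q,q+.3,6) for q in (1.0,1.3,1.6)]"
```

```text
th 0.385 r 0.0582 Ft -3.4 Fr -9.3 z 2.4
1.05 [-0.06 -0.04]
1.1 [-0.12 -0.09]
1.15 [-0.17 -0.14]
1.2 [-0.23 -0.19]
1.25 [-0.28 -0.25]
1.3 [-0.33 -0.31]
1.35 [-0.04 -0.06]
1.4 [-0.09 -0.12]
1.45 [-0.13 -0.19]
1.5 [-0.16 -0.25]
1.55 [-0.19 -0.32]
1.6 [-0.22 -0.39]
1.65 [-0.03 -0.07]
1.7 [-0.05 -0.14]
1.75 [-0.06 -0.22]
1.8 [-0.08 -0.29]
1.85 [-0.09 -0.36]
1.9 [-0.1  -0.44]
```

{"api": "play_rows", "payload": {
  "commands": [
    {"x": -0.07,"y": -0.02,"z": 0,"turn": 0,"grip": 20},
    {"x": -0.14,"y": -0.04,"z": 0,"turn": 0,"grip": 20},
    {"x": -0.21,"y": -0.06,"z": 0,"turn": 0,"grip": 20},
    {"x": -0.28,"y": -0.08,"z": 0,"turn": 0,"grip": 20},
    {"x": -0.35,"y": -0.1,"z": 0,"turn": 0,"grip": 20},
    {"x": -0.42,"y": -0.12,"z": 0,"turn": 0,"grip": 20}
  ]
}}

```text
time: 4.32
ee_pos: [0.5367, 0.1035, 0.1104]
ee_rot: [0.975, 0.223, 0.002, -0.001]
ft_force: [0.9, 6.2, 0.9]
width: 0.259
gripper_force: 40.0
```

```bash
sed -i 's/C=np.array(\[.527,.160\])/C=np.array([.527,.1618])/' h.py; python3 -c "
from h import *
st()"
```

```text
th 0.679 r 0.0591 Ft -1.9 Fr -6.0 z 0.9
```

{"api": "play_rows", "payload": {
  "commands": [
    {"x": -0.07,"y": -0.03,"z": 0,"turn": 0,"grip": 20},
    {"x": -0.14,"y": -0.07,"z": 0,"turn": 0,"grip": 20},
    {"x": -0.2,"y": -0.11,"z": 0,"turn": 0,"grip": 20},
    {"x": -0.27,"y": -0.15,"z": 0,"turn": 0,"grip": 20},
    {"x": -0.33,"y": -0.19,"z": 0,"turn": 0,"grip": 20},
    {"x": -0.38,"y": -0.23,"z": 0,"turn": 0,"grip": 20}
  ]
}}

```text
time: 4.82
ee_pos: [0.5191, 0.1038, 0.1104]
ee_rot: [0.975, 0.223, 0.002, -0.0]
ft_force: [2.9, 4.3, 1.4]
width: 0.259
gripper_force: 40.0
```

```bash
python3 -c "
from h import *
st()"
```

```text
th 0.979 r 0.0586 Ft -2.3 Fr -4.6 z 1.4
```

{"api": "play_rows", "payload": {
  "commands": [
    {"x": -0.06,"y": -0.05,"z": 0,"turn": 0,"grip": 20},
    {"x": -0.12,"y": -0.1,"z": 0,"turn": 0,"grip": 20},
    {"x": -0.17,"y": -0.15,"z": 0,"turn": 0,"grip": 20},
    {"x": -0.22,"y": -0.2,"z": 0,"turn": 0,"grip": 20},
    {"x": -0.27,"y": -0.26,"z": 0,"turn": 0,"grip": 20},
    {"x": -0.32,"y": -0.33,"z": 0,"turn": 0,"grip": 20}
  ]
}}

```text
time: 5.32
ee_pos: [0.502, 0.1093, 0.1104]
ee_rot: [0.975, 0.222, 0.002, 0.0]
ft_force: [3.6, 2.7, 3.0]
width: 0.262
gripper_force: 40.0
```

```bash
python3 -c "
from h import *
st()"
```

```text
th 1.288 r 0.0582 Ft -2.1 Fr -4.0 z 3.0
```

{"api": "play_rows", "payload": {
  "commands": [
    {"x": -0.04,"y": -0.06,"z": 0,"turn": 0,"grip": 20},
    {"x": -0.08,"y": -0.13,"z": 0,"turn": 0,"grip": 20},
    {"x": -0.12,"y": -0.2,"z": 0,"turn": 0,"grip": 20},
    {"x": -0.15,"y": -0.26,"z": 0,"turn": 0,"grip": 20},
    {"x": -0.18,"y": -0.33,"z": 0,"turn": 0,"grip": 20},
    {"x": -0.2,"y": -0.4,"z": 0,"turn": 0,"grip": 20}
  ]
}}

```text
time: 5.82
ee_pos: [0.4872, 0.1197, 0.1103]
ee_rot: [0.975, 0.222, 0.001, 0.001]
ft_force: [4.3, 0.3, 6.7]
width: 0.255
gripper_force: 40.0
```

```bash
python3 -c "
from h import *
st()
[arc(q,q+.3,6) for q in (1.9,2.2,2.5,2.8)]"
```

```text
th 1.6 r 0.0579 Ft -3.0 Fr -3.2 z 6.7
1.95 [-0.   -0.07]
2.0 [-0.   -0.15]
2.05 [ 0.   -0.22]
2.1 [ 0.01 -0.3 ]
2.15 [ 0.02 -0.37]
2.2 [ 0.04 -0.45]
2.25 [ 0.02 -0.07]
2.3 [ 0.04 -0.14]
2.35 [ 0.07 -0.21]
2.4 [ 0.1  -0.28]
2.45 [ 0.13 -0.35]
2.5 [ 0.17 -0.42]
2.55 [ 0.04 -0.06]
2.6 [ 0.08 -0.13]
2.65 [ 0.13 -0.18]
2.7 [ 0.18 -0.24]
2.75 [ 0.23 -0.3 ]
2.8 [ 0.28 -0.35]
2.85 [ 0.06 -0.05]
2.9 [ 0.12 -0.1 ]
2.95 [ 0.18 -0.14]
3.0 [ 0.24 -0.18]
3.05 [ 0.31 -0.21]
3.1 [ 0.37 -0.25]
```

{"api": "play_rows", "payload": {
  "commands": [
    {"x": -0.02,"y": -0.07,"z": 0,"turn": 0,"grip": 20},
    {"x": -0.04,"y": -0.14,"z": 0,"turn": 0,"grip": 20},
    {"x": -0.06,"y": -0.22,"z": 0,"turn": 0,"grip": 20}
  ]
}}

```text
time: 6.07
ee_pos: [0.4814, 0.1261, 0.1103]
ee_rot: [0.975, 0.222, 0.001, 0.001]
ft_force: [3.0, 0.4, 5.9]
width: 0.257
gripper_force: 40.0
```

```bash
python3 -c "
from h import *
st()
P=np.array([(.5713,.1206),(.5528,.1079),(.5367,.1035),(.5191,.1038),(.502,.1093),(.4872,.1197),get_state()['ee_pos'][:2]])
x=np.linalg.lstsq(np.c_[2*P,np.ones(len(P))],(P**2).sum(1),rcond=None)[0];print(x[:2],np.sqrt(x[2]+x[:2]@x[:2]))"
```

```text
th 1.751 r 0.0579 Ft -1.5 Fr -2.6 z 5.9
[0.52881604 0.16310311] 0.06012613768155651
```

{"api": "play_rows", "payload": {
  "commands": [
    {"x": -0.01,"y": -0.07,"z": 0,"turn": 0,"grip": 20},
    {"x": -0.02,"y": -0.14,"z": 0,"turn": 0,"grip": 20},
    {"x": -0.03,"y": -0.22,"z": 0,"turn": 0,"grip": 20},
    {"x": -0.03,"y": -0.29,"z": 0,"turn": 0,"grip": 20}
  ]
}}

```text
time: 6.4
ee_pos: [0.4752, 0.1359, 0.1103]
ee_rot: [0.975, 0.222, 0.001, 0.001]
ft_force: [4.1, -1.2, 7.6]
width: 0.257
gripper_force: 40.0
```

```bash
sed -i 's/C=np.array(\[.527,.1618\])/C=np.array([.5288,.1631])/;s/radians(-41.65)/radians(-45)/' h.py; python3 -c "
from h import *
st()"
```

```text
th 1.887 r 0.0601 Ft -2.9 Fr -3.1 z 7.6
```

{"api": "play_rows", "payload": {
  "commands": [
    {"x": 0,"y": -0.07,"z": 0,"turn": 0,"grip": 20},
    {"x": 0,"y": -0.15,"z": 0,"turn": 0,"grip": 20},
    {"x": 0.01,"y": -0.23,"z": 0,"turn": 0,"grip": 20},
    {"x": 0.02,"y": -0.3,"z": 0,"turn": 0,"grip": 20}
  ]
}}

```text
time: 6.73
ee_pos: [0.4709, 0.1468, 0.1103]
ee_rot: [0.975, 0.222, 0.001, 0.001]
ft_force: [4.3, -0.9, 7.1]
width: 0.257
gripper_force: 40.0
```

```bash
python3 -c "
from h import *
st()"
```

```text
th 2.082 r 0.0601 Ft -2.1 Fr -3.9 z 7.1
```

{"api": "play_rows", "payload": {
  "commands": [
    {"x": 0.03,"y": -0.08,"z": 0,"turn": 0,"grip": 20},
    {"x": 0.05,"y": -0.15,"z": 0,"turn": 0,"grip": 20},
    {"x": 0.08,"y": -0.22,"z": 0,"turn": 0,"grip": 20},
    {"x": 0.11,"y": -0.29,"z": 0,"turn": 0,"grip": 20}
  ]
}}

```text
time: 7.07
ee_pos: [0.4691, 0.157, 0.1103]
ee_rot: [0.975, 0.221, -0.001, 0.003]
ft_force: [0.7, -7.6, 14.6]
width: 0.264
gripper_force: 40.1
```

```bash
python3 -c "
from h import *
st()"
```

```text
th 2.254 r 0.06 Ft -7.6 Fr 0.1 z 14.6
```

{"api": "play_rows", "payload": {
  "commands": [
    {"x": 0.03,"y": -0.07,"z": 0,"turn": 0,"grip": 20},
    {"x": 0.06,"y": -0.14,"z": 0,"turn": 0,"grip": 20},
    {"x": 0.06,"y": -0.14,"z": 0,"turn": 0,"grip": 20}
  ]
}}

```text
time: 7.32
ee_pos: [0.4687, 0.1624, 0.1102]
ee_rot: [0.975, 0.221, -0.001, 0.003]
ft_force: [1.0, -7.7, 15.0]
width: 0.261
gripper_force: 40.1
```

```bash
python3 -c "
from h import *
st()"
```

```text
th 2.345 r 0.0601 Ft -7.7 Fr -0.9 z 15.0
```

{"api": "play_rows", "payload": {
  "commands": [
    {"x": 0.04,"y": -0.07,"z": 0,"turn": 0,"grip": 20},
    {"x": 0.08,"y": -0.13,"z": 0,"turn": 0,"grip": 20},
    {"x": 0.08,"y": -0.13,"z": 0,"turn": 0,"grip": 20}
  ]
}}

```text
time: 7.57
ee_pos: [0.4689, 0.1676, 0.1102]
ee_rot: [0.975, 0.221, -0.002, 0.004]
ft_force: [-1.7, -10.3, 17.2]
width: 0.259
gripper_force: 40.1
```

```bash
python3 -c "
from h import *
st()"
```

```text
th 2.431 r 0.0601 Ft -10.4 Fr 0.9 z 17.2
```

{"api": "play_rows", "payload": {
  "commands": [
    {"x": 0.04,"y": -0.07,"z": 0,"turn": 0,"grip": 20},
    {"x": 0.08,"y": -0.13,"z": 0,"turn": 0,"grip": 20},
    {"x": 0.08,"y": -0.13,"z": 0,"turn": 0,"grip": 20}
  ]
}}

```text
time: 7.82
ee_pos: [0.4695, 0.1733, 0.1102]
ee_rot: [0.975, 0.221, -0.002, 0.004]
ft_force: [-1.2, -10.8, 18.0]
width: 0.256
gripper_force: 40.1
```

```bash
python3 -c "
from h import *
st()"
```

```text
th 2.527 r 0.0601 Ft -10.9 Fr -0.6 z 18.0
```

{"api": "play_rows", "payload": {
  "commands": [
    {"x": 0.05,"y": -0.06,"z": 0,"turn": 0,"grip": 20},
    {"x": 0.1,"y": -0.12,"z": 0,"turn": 0,"grip": 20},
    {"x": 0.1,"y": -0.12,"z": 0,"turn": 0,"grip": 20}
  ]
}}

```text
time: 8.07
ee_pos: [0.4711, 0.1802, 0.1102]
ee_rot: [0.975, 0.221, -0.002, 0.004]
ft_force: [-0.5, -7.6, 16.3]
width: 0.264
gripper_force: 40.1
```

```bash
python3 -c "
from h import *
st()"
```

```text
th 2.644 r 0.0601 Ft -7.4 Fr -1.7 z 16.3
```

Resistance has peaked and is now falling.

{"api": "play_rows", "payload": {
  "commands": [
    {"x": 0.05,"y": -0.05,"z": 0,"turn": 0,"grip": 20},
    {"x": 0.11,"y": -0.11,"z": 0,"turn": 0,"grip": 20},
    {"x": 0.11,"y": -0.11,"z": 0,"turn": 0,"grip": 20}
  ]
}}

```text
time: 8.32
ee_pos: [0.4742, 0.1885, 0.1103]
ee_rot: [0.975, 0.222, 0.0, 0.002]
ft_force: [3.5, -0.3, 6.5]
width: 0.26
gripper_force: 40.0
```

```bash
python3 -c "
from h import *
st()"
```

```text
th 2.792 r 0.0602 Ft 1.2 Fr -3.3 z 6.5
```

{"api": "play_rows", "payload": {
  "commands": [
    {"x": 0.06,"y": -0.05,"z": 0,"turn": 0,"grip": 20},
    {"x": 0.12,"y": -0.09,"z": 0,"turn": 0,"grip": 20},
    {"x": 0.12,"y": -0.09,"z": 0,"turn": 0,"grip": 20}
  ]
}}

```text
time: 8.57
ee_pos: [0.4779, 0.1952, 0.1104]
ee_rot: [0.975, 0.222, 0.001, 0.001]
ft_force: [4.3, 1.0, 5.9]
width: 0.254
gripper_force: 40.0
```

```bash
python3 -c "
from h import *
st();arc(2.95,3.3,7)"
```

```text
th 2.919 r 0.0602 Ft 3.1 Fr -3.1 z 5.9
3.0 [ 0.06 -0.04]
3.05 [ 0.13 -0.08]
3.1 [ 0.2  -0.11]
3.15 [ 0.26 -0.14]
3.2 [ 0.33 -0.17]
3.25 [ 0.41 -0.19]
3.3 [ 0.48 -0.21]
```

{"api": "play_rows", "payload": {
  "commands": [
    {"x": 0.06,"y": -0.04,"z": 0,"turn": 0,"grip": 20},
    {"x": 0.13,"y": -0.09,"z": 0,"turn": 0,"grip": 20},
    {"x": 0.13,"y": -0.09,"z": 0,"turn": 0,"grip": 20}
  ]
}}

```text
time: 8.82
ee_pos: [0.4805, 0.1991, 0.1103]
ee_rot: [0.975, 0.222, 0.0, 0.002]
ft_force: [3.6, -3.0, 9.1]
width: 0.259
gripper_force: 40.0
```

```bash
python3 -c "
from h import *
st()"
```

```text
th 2.998 r 0.0602 Ft -0.3 Fr -4.6 z 9.1
```

{"api": "play_rows", "payload": {
  "commands": [
    {"x": 0.07,"y": -0.03,"z": 0,"turn": 0,"grip": 20},
    {"x": 0.14,"y": -0.07,"z": 0,"turn": 0,"grip": 20},
    {"x": 0.22,"y": -0.11,"z": 0,"turn": 0,"grip": 20},
    {"x": 0.22,"y": -0.11,"z": 0,"turn": 0,"grip": 20},
    {"x": 0.22,"y": -0.11,"z": 0,"turn": 0,"grip": 20},
    {"x": 0.22,"y": -0.11,"z": 0,"turn": 0,"grip": 20}
  ]
}}

```text
time: 9.32
ee_pos: [0.4864, 0.2059, 0.1103]
ee_rot: [0.975, 0.221, -0.0, 0.003]
ft_force: [3.0, -4.6, 10.0]
width: 0.259
gripper_force: 40.1
```

```bash
python3 -c "
from h import *
st()"
```

```text
th 3.146 r 0.0603 Ft -1.1 Fr -5.4 z 10.0
```

{"api": "play_rows", "payload": {
  "commands": [
    {"x": 0,"y": 0,"z": 0,"turn": 0,"grip": 20},
    {"x": 0,"y": 0,"z": 0,"turn": 0,"grip": 20},
    {"x": 0,"y": 0,"z": 0,"turn": 0,"grip": 20},
    {"x": 0,"y": 0,"z": 0,"turn": 0,"grip": 60},
    {"x": 0,"y": 0,"z": 0,"turn": 0,"grip": 60},
    {"x": 0,"y": 0,"z": 0,"turn": 0,"grip": 60},
    {"x": 0,"y": 0,"z": 0,"turn": 0,"grip": 60},
    {"x": 0,"y": 0,"z": 0,"turn": 0,"grip": 60}
  ]
}}

```text
time: 9.98
ee_pos: [0.4843, 0.209, 0.1091]
ee_rot: [0.975, 0.223, -0.001, 0.0]
ft_force: [0.9, -0.4, -0.2]
width: 0.571
gripper_force: 0.0
```

{"api": "play_rows", "payload": {
  "commands": [
    {"x": 0,"y": 0,"z": -0.5,"turn": 0,"grip": 60},
    {"x": 0,"y": 0,"z": -1.2,"turn": 0,"grip": 60},
    {"x": 0,"y": 0,"z": -2.0,"turn": 0,"grip": 60},
    {"x": 0,"y": 0,"z": -2.5,"turn": 0,"grip": 60},
    {"x": 0,"y": 0,"z": -2.5,"turn": 0,"grip": 0},
    {"x": 0,"y": 0,"z": -2.5,"turn": 0,"grip": 0}
  ]
}}

```text
time: 10.48
ee_pos: [0.4858, 0.2095, 0.2106]
ee_rot: [0.975, 0.223, 0.001, 0.0]
ft_force: [0.1, -0.4, 0.7]
width: 0.56
gripper_force: 0.0
```

```bash
python3 -c "
from h import *
s=get_state();print(s['ee_pos'],s['width'],s['ft_force'])
cv2.imwrite('pics/s2.png',snapshot('scene')[150:400,180:460,::-1].repeat(2,0).repeat(2,1))
a=np.radians(-12.3);R=np.array([[np.cos(a),-np.sin(a)],[np.sin(a),np.cos(a)]])
print('ball pump',R.T@(np.array([.4657,.047])-C),'pivot',C+R@[0,-.125],'target',C+R@[.08,-.125])"
```

```text
[0.48575019 0.20949555 0.21060015] 0.5596547910702367 [ 0.14848053 -0.37001496  0.69796917]
ball pump [-0.03691875 -0.12687721] pivot [0.5021712 0.0409693] target [0.58033485 0.02392687]
```

View pics/s2.png

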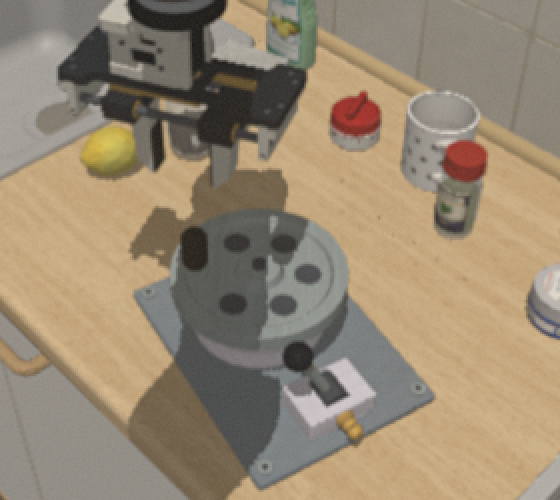

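The knob stayed put on the ledge side (crop ~(195,248)). The lever still leans to -x, with the ball at crop (298,356). Next I'll move to the lever's -x side with the fingers shut.

{"api": "play_rows", "payload": {
  "commands": [
    {"x": -0.6,"y": 0.5,"z": 0,"turn": 7,"grip": 0},
    {"x": -1.2,"y": 1.0,"z": 0,"turn": 14,"grip": 0},
    {"x": -1.8,"y": 1.5,"z": 0,"turn": 21,"grip": 0},
    {"x": -2.4,"y": 2.0,"z": 0,"turn": 28,"grip": 0},
    {"x": -3.15,"y": 2.68,"z": 0,"turn": 35,"grip": 0},
    {"x": -3.15,"y": 2.68,"z": 0,"turn": 38,"grip": 0},
    {"x": -3.15,"y": 2.68,"z": 0,"turn": 38,"grip": 0},
    {"x": -3.15,"y": 2.68,"z": 0,"turn": 38,"grip": 0},
    {"x": -3.15,"y": 2.68,"z": 0,"turn": 38,"grip": 0}
  ]
}}

```text
time: 11.28
ee_pos: [0.4181, 0.059, 0.2092]
ee_rot: [0.994, -0.105, -0.0, -0.0]
ft_force: [0.7, -0.0, 0.3]
width: 0.003
gripper_force: 0.0
```

```bash
cat >> h.py <<'E'
a=np.radians(-12.3);Rp=np.array([[np.cos(a),-np.sin(a)],[np.sin(a),np.cos(a)]])
def pp():
    s=get_state();print("pump",Rp.T@(s['ee_pos'][:2]-C),s['ee_pos'][2],"F",Rp.T@s['ft_force'][:2],"w",s['width'],"yaw",Ro.from_quat(s['ee_rot']).apply([1,0,0]))
    print("to start",to([*(C+Rp@[-.085,-.126]),.102]))
E
python3 -c "
from h import *
pp()"
```

```text
pump [-0.08593608 -0.12528901] 0.2092068427515663 F [0.67765791 0.13035699] w 0.002572585038350788 yaw [ 0.97778902 -0.20958902 -0.00104198]
to start [0.03 0.02 2.68]
```

{"api": "play_rows", "payload": {
  "commands": [
    {"x": 0,"y": 0,"z": 0.7,"turn": 0,"grip": 0},
    {"x": 0,"y": 0,"z": 1.4,"turn": 0,"grip": 0},
    {"x": 0,"y": 0,"z": 2.0,"turn": 0,"grip": 0},
    {"x": 0,"y": 0,"z": 2.6,"turn": 0,"grip": 0},
    {"x": 0,"y": 0,"z": 2.65,"turn": 0,"grip": 0},
    {"x": 0,"y": 0,"z": 2.65,"turn": 0,"grip": 0}
  ]
}}

```text
time: 11.78
ee_pos: [0.417, 0.0593, 0.1025]
ee_rot: [0.994, -0.105, -0.002, -0.0]
ft_force: [-0.6, 0.2, 0.1]
width: 0.005
gripper_force: 0.0
```

```bash
python3 -c "
from h import *
pp();cv2.imwrite('pics/s3.png',snapshot('scene')[150:400,180:460,::-1].repeat(2,0).repeat(2,1))"
```

```text
pump [-0.08713584 -0.12519202] 0.10252110675654225 F [-0.63220998  0.02231106] w 0.004907992170440879 yaw [ 0.97780825 -0.20945744 -0.00431327]
to start [0.05 0.02 0.01]
```

View pics/s3.png

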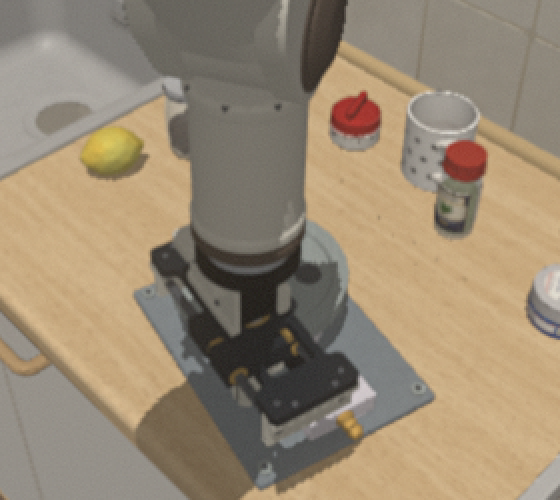

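The picture shows the gripper standing on the lever's near (-x) side, clear of the knob. Now push towards +x.

{"api": "play_rows", "payload": {
  "commands": [
    {"x": 0.3,"y": 0,"z": 0,"turn": 0,"grip": 0},
    {"x": 0.55,"y": 0,"z": 0,"turn": 0,"grip": 0},
    {"x": 0.8,"y": 0,"z": 0,"turn": 0,"grip": 0},
    {"x": 1.05,"y": 0,"z": 0,"turn": 0,"grip": 0},
    {"x": 1.3,"y": 0,"z": 0,"turn": 0,"grip": 0},
    {"x": 1.5,"y": 0,"z": 0,"turn": 0,"grip": 0},
    {"x": 1.7,"y": 0,"z": 0,"turn": 0,"grip": 0},
    {"x": 1.9,"y": 0,"z": 0,"turn": 0,"grip": 0},
    {"x": 2.05,"y": 0,"z": 0,"turn": 0,"grip": 0},
    {"x": 2.2,"y": 0,"z": 0,"turn": 0,"grip": 0}
  ]
}}

```text
time: 12.67
ee_pos: [0.5045, 0.0391, 0.1034]
ee_rot: [0.994, -0.107, -0.0, 0.0]
ft_force: [-1.7, 0.1, -0.5]
width: 0.008
gripper_force: 0.6
```

{"api": "play_rows", "payload": {
  "commands": [
    {"x": 0.1,"y": 0,"z": 0,"turn": 0,"grip": 0},
    {"x": 0.2,"y": 0,"z": 0,"turn": 0,"grip": 0},
    {"x": 0.27,"y": 0,"z": 0,"turn": 0,"grip": 0},
    {"x": 0.27,"y": 0,"z": 0,"turn": 0,"grip": 0}
  ]
}}

```text
time: 13.0
ee_pos: [0.5121, 0.0374, 0.103]
ee_rot: [0.994, -0.107, -0.003, 0.0]
ft_force: [-7.9, 0.9, 4.3]
width: 0.005
gripper_force: 4.5
```

```bash
python3 -c "
from h import *
pp()"
```

```text
pump [ 0.01042112 -0.12634626] 0.103034195606884 F [-7.92953963 -0.772437  ] w 0.004732292608929826 yaw [ 0.97720964 -0.21219794 -0.00577529]
to start [-2.39 -0.01  0.04]
```

{"api": "play_rows", "payload": {
  "commands": [
    {"x": 0.05,"y": 0,"z": 0,"turn": 0,"grip": 0},
    {"x": 0.1,"y": 0,"z": 0,"turn": 0,"grip": 0},
    {"x": 0.1,"y": 0,"z": 0,"turn": 0,"grip": 0},
    {"x": 0.1,"y": 0,"z": 0,"turn": 0,"grip": 0}
  ]
}}

```text
time: 13.33
ee_pos: [0.5126, 0.0373, 0.1027]
ee_rot: [0.994, -0.106, -0.006, 0.001]
ft_force: [-15.6, 2.4, 11.6]
width: 0.007
gripper_force: 9.4
```

```bash
python3 -c "
from h import *
pp()"
```

```text
pump [ 0.01093485 -0.12635825] 0.10273227199050813 F [-15.73266395  -0.96066631] w 0.006680789185211329 yaw [ 0.97739996 -0.21109918 -0.01124509]
to start [-2.4  -0.01  0.05]
```

It's against the end stop, so I'll back off and rise clear.

{"api": "play_rows", "payload": {
  "commands": [
    {"x": -0.4,"y": 0,"z": 0,"turn": 0,"grip": 0},
    {"x": -0.8,"y": 0,"z": 0,"turn": 0,"grip": 0},
    {"x": -1.3,"y": 0,"z": 0,"turn": 0,"grip": 0},
    {"x": -1.8,"y": 0,"z": -0.5,"turn": 0,"grip": 0},
    {"x": -1.8,"y": 0,"z": -1.3,"turn": 0,"grip": 0},
    {"x": -1.8,"y": 0,"z": -2.1,"turn": 0,"grip": 0},
    {"x": -1.8,"y": 0.5,"z": -3.0,"turn": 0,"grip": 0},
    {"x": -1.8,"y": 1.4,"z": -3.0,"turn": 0,"grip": 0},
    {"x": -1.8,"y": 2.4,"z": -3.0,"turn": 0,"grip": 0},
    {"x": -1.8,"y": 3.4,"z": -3.0,"turn": 0,"grip": 0}
  ]
}}

```text
time: 14.17
ee_pos: [0.4201, -0.0826, 0.2252]
ee_rot: [0.994, -0.106, 0.002, 0.001]
ft_force: [0.5, -0.6, -0.7]
width: -0.0
gripper_force: 0.0
```

{"api": "play_rows", "payload": {
  "commands": [
    {"x": 0,"y": 0.9,"z": 0,"turn": 0,"grip": 0},
    {"x": 0,"y": 1.8,"z": 0,"turn": 0,"grip": 0},
    {"x": 0,"y": 2.7,"z": 0,"turn": 0,"grip": 0},
    {"x": 0,"y": 2.7,"z": 0,"turn": 0,"grip": 0},
    {"x": 0,"y": 2.7,"z": 0,"turn": 0,"grip": 0},
    {"x": 0,"y": 2.7,"z": 0,"turn": 0,"grip": 0}
  ]
}}

```text
time: 14.67
ee_pos: [0.3968, -0.1865, 0.2239]
ee_rot: [0.994, -0.107, 0.0, -0.0]
ft_force: [0.5, 0.7, -0.6]
width: 0.007
gripper_force: 0.0
```

```bash
python3 -c "
from h import *
pp();cv2.imwrite('pics/s4.png',snapshot('scene')[150:400,180:460,::-1].repeat(2,0).repeat(2,1))"
```

```text
pump [-0.05446095 -0.36965288] 0.2238906247866247 F [0.3303449  0.74004928] w 0.006955440928248466 yaw [ 9.77109209e-01 -2.12737208e-01  6.88441507e-04]
to start [-0.76 -6.09  3.05]
```

View pics/s4.png

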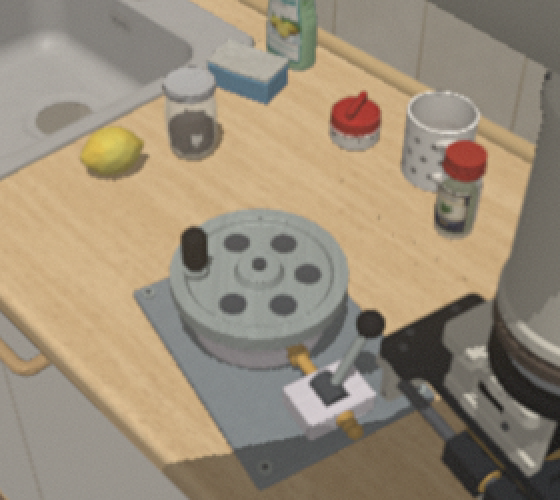

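The lever now leans fully to +x (ball at crop (370,323)). The knob hasn't moved (195,248), the other items are untouched, and the gripper is clear.

```bash
python3 -c "
from bench import r
print(r.hand_in())"
```

```text
the job is handed in; nothing more can be done
None
```

I turned the wheel past its hard point and left it at rest on the ledge, pushed the valve lever against its shut stop, left the other things untouched, and handed the job in at about 15 s; the hand-in returned no verdict.

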